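Swing the specimen tray square to the hatch slide and zero the tally

ROBOT

A 6-joint arm with a two-finger parallel gripper is mounted at the origin on the work surface. World frame = base frame: x ahead of the robot, y to its left, z up, the work surface at z = 0. Lengths are in m, angles in degrees, forces in N, time in s.
With the tool pointing down it reaches from about 0.3 to 0.85 m from the base axis. Payload 4.2 kg.
Tool frame: the origin (TCP) lies on the mounting face of the last link; the fingertips stand 191 mm ahead of it and the grasp point (between the pads) lies 172 mm ahead of it; z points along the fingers, y is the line along which they close (so a half turn about z gives the same grasp; the last joint's range is limited). The gripper opens to 91 mm and grips with 3 to 60 N. Pads are 32 mm wide; open, the fingers measure 118 mm over their backs; the gripper's body (76 mm by 178 mm) begins 60 mm behind the grasp point.
Start: joints at [63.14, 18.312, 89.639, -0, 72.044, -1.146], TCP at [0.249, 0.518, 0.405] pointing down, gripper open.
Joint ranges: [-177.97, 177.97], [-48.28, 115.42], [12.27, 149.76], [-77.06, 257.06], [2.81, 150.46], [-146.56, 146.56]. Speed limits (degrees/s): [147.25, 147.25, 180, 180, 180, 180].

INTERFACE

Orientations are given as [roll, pitch, yaw] about the fixed x, y, z axes, in that order (R = Rz(yaw) Ry(pitch) Rx(roll)).
In Python, from rig import r, snapshot gives the robot as it stands.
- The arm moves only by the tool arm_command, never from a script. Its argument "commands" is a list of rows, each a list of 3 entries, a list of its own where there are three numbers: the shift along the tool's x, y, z in m, then the turn, a rotation vector about the tool's x, y, z in degrees, then the opening, from 0 (shut) to 1 (fully open). In form: [[[dx, dy, dz], [ax, ay, az], fingers], ...]. A call has 1 to 20 rows; each row shifts and turns the commanded pose from where the row before left it, along the tool's axes as they then stand; what a row does not reach is not made up. A row lasts 1/8 s, in which the tool goes at most 62.5 mm and 10.7 degrees, less where a joint would pass 70% of its speed; a pose out of reach is approached as far as the arm can. A call is refused whole if a number of a shift passes 0.0625 or a number of a turn 10.7, either way. A call with a gripper value outside its range is refused whole. The fingers move at their own pace and stop on an object; the grip force is fixed at half the most. Time passes only in rows, so rows that do not move let the fingers close. It gives the time, the measured TCP pose, the force, the opening and the grip force at its end, in the units of the state.
- r.read_state(): the state, without advancing time (a new reading comes with each control period).
- snapshot(name): name is "side" or "top" or "wrist"; returns a dict with "pixels" (420x560x3 uint8, blue, green, red), "fx", "fy", "cx", "cy" (pixels), "rvec" (rotation vector, rad) and "tvec" (3), from world to camera coordinates, as OpenCV has them. Camera axes: x right, y down, z forward; pixel columns grow to the right and rows downward; lengths in m; the calibration is good to about 2 mm. The wrist camera is an equidistant fisheye: a pixel r from the principal point sees the ray r / f radians off the axis. A picture is of the moment at which its call begins. There is no depth.
- r.sign_off(): hands the job in; it is judged then, once.
The state is a dict: "clock": time; "qpos": joint angles; "dq": joint speeds; "effort": joint torques, N m; "tcp_pos": TCP position; "tool_rot": TCP orientation; "wrist_force": force on the tool from outside, world axes, zero at the start; "wrist_torque": the same for the moment, N m; "finger_gap": finger opening in m; "grasp_force": force on a finger pad.
Only numpy, scipy, OpenCV 4.12 (cv2) and the standard library are available. Lean on these libraries where they do the work, as an engineer would, in place of code of your own. Each camera call takes 0.05 s, during which the arm holds its last target. There are 200 camera calls.

TASK

Swing the enamel specimen tray about its corner pin by pushing it near its outer corner, until it sits squarely in line with the roller slide, its low lip facing the slide and its long sides parallel to the slide's rails. Then turn the tally counter's reset knob fully back to its zero stop for the new batch. The tray must stay down on its pin with the two jars in it upright, and the other loose things on the bench must be left where they are.

Things in the scene. Friction and masses are not known exactly. Their poses are not given: they have to be found in the camera images.
- slide: Fixed roller slide with an upright pivot pin (10 mm diameter, 34 mm high) fixed in front of its mouth. Origin: pin axis at bench level; z up; x from the pin along the rails = the tray's wanted heading. Rails and rollers: x 204 to 360, y -27 to 127 mm, 30 mm high. No stop at the wanted heading: pushed about 6 degrees too far, the tray jams on a rail end.
- tray: White enamel tray, loose on the bench, 0.35 to 0.7 kg, corner eyelet (14 mm hole, 28 mm outside, 7 to 23 mm high) around the pin, 2 mm play. Origin: eyelet axis at the underside, z up. Covers x 16 to 192, y -16 to 116 mm; long sides and the end at x = 16 are 28 mm high, 4 mm thick; the end at x = 192 is a 10 mm lip; floor 4 mm. In line when its x axis is along the slide's x.
- push_corner (a point): Top of the tray's outer corner, where the long side at y = 116 meets the lip end (192, 116, 28 mm in the tray's frame). The tray starts 0.45 to 0.85 rad anticlockwise (from above) of the slide's x: push it clockwise, on the outside of this long side, near this corner; that side is clear. Plain friction, 2 to 8 N; it stays where left.
- counter: Fixed grey tally counter, box 130 (x) by 100 (y) by 45 mm high, four white drums in a black window at its -x edge, black reset knob on top, axis 18 mm to +x of the middle. Origin: centre of its underside. A short black mark on top, on the -x side of the knob, is the zero mark. It stands left or right of the tray, a cardboard box of like size on the other side.
- reset_knob (a joint): Angle of the reset knob, rad: 0 at its zero stop (bar along the counter's x axis, white stripe on the bar pointing to -x, at the zero mark), growing clockwise seen from above, to 1.5. Starts at 0.5 to 1.3. Turn it anticlockwise to the stop. Light friction (0.04 N m); it stays where it is left.
- knob_grip (a point): Point on the knob's axis at the height to grip its bar, 77 mm above the bench. The bar is 60 mm long, 14 mm thick, and stands from 54 to 86 mm above the bench on a disc 64 mm across. The frame turns with the knob: x along the bar, away from its white stripe.
- jar1: Specimen jar (clear plastic, red lid) standing in the tray near the eyelet end, 46 mm diameter, 58 mm high, 70 g. Origin: centre of its underside.
- jar2: Like jar1, standing in the tray nearer the lip end. Origin: centre of its underside.
- jar3: Jar of the same kind standing on the bench far left. To be left alone. Origin: centre of its underside.
- jar4: Jar of the same kind standing on the bench near right. To be left alone. Origin: centre of its underside.
- scissors: Steel scissors lying on the bench at the left, about 145 mm long, 6 mm high. To be left alone. Origin: near their screw.
- marker: Marker pen lying on the bench at the right, 135 mm long, 13 mm high. To be left alone. Origin: its middle.

How it is judged (in metres and radians):
On the way, in this order (a step that is already met when the one before it is completed fails the run):
1. the tray is in line with the slide and at rest, on its pin (angle between the x axis of tray and the x axis of slide, either way round below 0.06 rad and horizontal distance between tray and slide below 0.006 m and height (world z) of tray below 0.006 m and angle between tray's own z axis and vertical below 0.05 rad and linear speed of tray below 0.02 m/s and angular speed of tray below 0.05 rad/s), for 0.3 s.
2. the reset knob is back at its zero stop (value of joint reset_knob below 0.07 rad), for 0.2 s.
At the end, for the whole second after the job is handed in: Tray within 0.06 rad (3.4 deg) of parallel to the slide, eyelet on the pin (6 mm), flat, at rest; knob within 0.07 rad of its zero stop; both jars upright in the tray; the other loose things within 30 mm of their start and upright (all of step 1 and value of joint reset_knob below 0.07 rad and angle between each of jar1, jar2's own z axis and vertical below 0.15 rad and linear speed of each of jar1, jar2 below 0.02 m/s and x of jar1 in the frame of tray between 0.016 and 0.192 m and y of jar1 in the frame of tray between -0.016 and 0.116 m and height (world z) of each of jar1, jar2 below 0.012 m and x of jar2 in the frame of tray between 0.016 and 0.192 m and y of jar2 in the frame of tray between -0.016 and 0.116 m and distance of each of jar3, jar4, scissors, marker from where it was at the start of the episode below 0.03 m and angle between each of jar3, jar4's own z axis and vertical below 0.2 rad); the robot touches nothing.
It fails at once if the tray is lifted or tipped (height (world z) of tray above 0.015 m or angle between tray's own z axis and vertical above 0.15 rad).
It fails at once if a jar in the tray is tipped over (angle between any of jar1, jar2's own z axis and vertical above 0.5 rad).
It fails at once if another loose thing is pushed away or knocked over (distance of any of jar3, jar4, scissors, marker from where it was at the start of the episode above 0.03 m or angle between any of jar3, jar4's own z axis and vertical above 0.5 rad).
It also fails if it takes over 54 s, if anything falls off the work surface, if the arm or the gripper's body presses on something with over 40 N, if the wrist force passes 120 N, or if a joint passes its speed limit or range.

## Working session

There is one attempt and no reset: what is moved stays moved. The work goes in short steps, Python scripts to look and compute and a tool call to move; the robot and the scene stay as the last step left them, time stands still between calls to the robot, and variables do not carry over. Pictures are saved under pics/ and viewed, at most 10 in all, crops included, and the job is handed in when it is done.

Besides the shell and the picture viewer there is one more tool, called after "Call:" as name(argument=value, ...) on one line, values as JSON. arm_command: Moves the arm, as the interface text tells. Its arguments: {"type":"object","properties":{"commands":{"type":"array","items":{"type":"array"}}},"required":["commands"]}

```bash
ls; mkdir -p pics; python3 - <<'E'
from rig import r, snapshot
import cv2,pickle
s=r.read_state();print(s)
d={}
for n in("top","side"):
    d[n]=snapshot(n);cv2.imwrite(f"pics/{n}0.png",d[n]["pixels"])
    print(n,{k:v for k,v in d[n].items() if k!="pixels"})
pickle.dump(d,open("d0.pkl","wb"))
E
```

```text
pics
{'clock': 0.0, 'qpos': array([ 6.31405024e+01,  1.83505383e+01,  8.97054510e+01, -9.18675805e-04,
        7.20428978e+01, -1.14555950e+00]), 'dq': array([ 0.02412356, -0.03566327, -0.01886431,  0.0783316 ,  0.08664704,
        0.11419429]), 'effort': array([-2.13490152e-03, -4.12472141e+01, -2.31973833e+01,  7.24557554e-02,
        4.58191254e-02, -1.75008190e-04]), 'tcp_pos': array([0.24940355, 0.51791236, 0.40393751]), 'tool_rot': array([-1.79901115e+02, -1.10373594e-03,  1.54286345e+02]), 'wrist_force': array([-0.42591492,  0.32036479,  0.61658595]), 'wrist_torque': array([ 0.00498389, -0.0113111 , -0.06783677]), 'grasp_force': 0.0, 'finger_gap': 0.09116932025370972}
top {'fx': 408.92047376022117, 'fy': 408.92047376022117, 'cx': 280.27051422880743, 'cy': 211.085616612624, 'rvec': array([ 2.17909861, -2.20011084,  0.0701099 ]), 'tvec': array([0.03295699, 0.56666335, 1.04807747])}
side {'fx': 432.15992409747014, 'fy': 432.15992409747014, 'cx': 281.6976025729729, 'cy': 208.1823516389312, 'rvec': array([ 2.0247776 , -0.74227705,  0.38848067]), 'tvec': array([-0.42761843,  0.28806615,  0.87799725])}
```

View pics/top0.png

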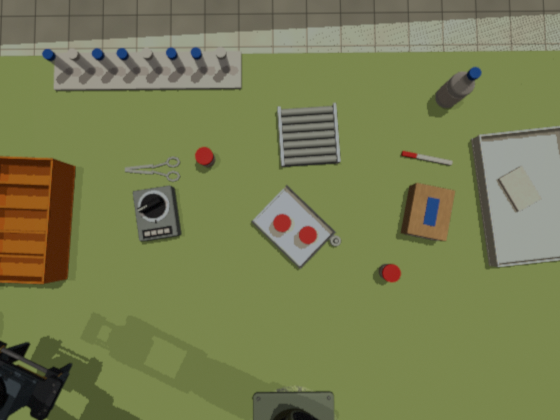

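View pics/side0.png

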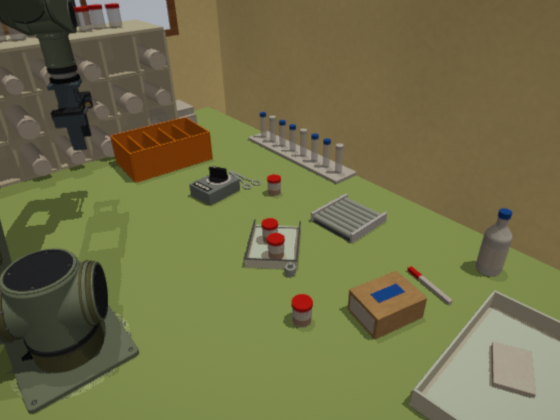

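The top view shows the slide at about (310,135), pin and eyelet at (336,240), tray corners near (287,187), (252,222), (302,268) and (333,232), and the counter with its knob at (153,206). The side view agrees: the cardboard box is on the right. Next is an enlarged crop for measuring.

```bash
cat > h.py <<'E'
import cv2,numpy as np
def cast(c,uv,z):
    R,_=cv2.Rodrigues(c["rvec"]);K=np.array([[c["fx"],0,c["cx"]],[0,c["fy"],c["cy"]],[0,0,1]])
    uv=np.atleast_2d(uv).astype(float)
    d=(R.T@np.linalg.inv(K)@np.c_[uv,np.ones(len(uv))].T).T
    o=-R.T@c["tvec"]
    return o+d*((z-o[2])/d[:,2])[:,None]
def proj(c,P):
    K=np.array([[c["fx"],0,c["cx"]],[0,c["fy"],c["cy"]],[0,0,1]])
    return cv2.projectPoints(np.atleast_2d(P).astype(float),c["rvec"],c["tvec"],K,None)[0][:,0]
E
python3 - <<'E'
import pickle,cv2
d=pickle.load(open("d0.pkl","rb"))
p=d["top"]["pixels"]
a=cv2.resize(p[100:275,120:345],None,fx=3.5,fy=3.4,interpolation=cv2.INTER_CUBIC)
a=cv2.resize(p[98:278,118:352],(234*3,180*3),interpolation=cv2.INTER_CUBIC)
cv2.imwrite("pics/crop.png",a)
E
```

```text
(no output)
```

View pics/crop.png

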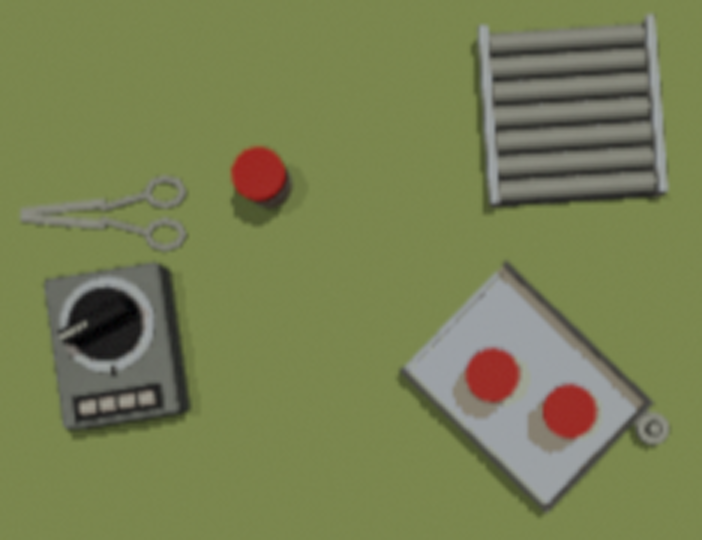

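The enlarged crop (scale 3, offset (118,98)) shows the following:
- **Slide:** the rails run (484,28)-(494,203) on the left and (651,18)-(661,192) on the right.
- **Tray:** the eyelet is at (653,428). The corners are (505,264), (403,371), (546,508) and (648,404).
- **Counter:** the knob disc centre is (105,324), with the stripe tip at (62,337) and the zero mark at (113,370).

```bash
python3 - <<'E'
import pickle,cv2
from h import *
np.set_printoptions(precision=4,suppress=True)
d=pickle.load(open("d0.pkl","rb"));t=d["top"]
f=lambda pts,z:cast(t,(np.array(pts)+.5)/3-.5+[118,98],z)[:,:2]
ang=lambda v:np.degrees(np.arctan2(v[1],v[0]))
S=f([(484,28),(494,203),(651,18),(661,192)],.030)
print("rails",S,ang(S[0]-S[1]),ang(S[2]-S[3]),np.linalg.norm(S[0]-S[1]),np.linalg.norm(S[0]-S[2]))
pin=f([(653,428)],.03)[0];print("pin",pin)
T=f([(505,264),(403,371),(546,508),(648,404)],.024);print("tray",T,[np.linalg.norm(T[i]-T[(i+1)%4]) for i in range(4)])
print("tray ang",ang(T[0]-T[3]),ang(T[1]-T[2]))
C=f([(48,281),(160,264),(183,404),(70,428)],.045);print("counter",C,[np.linalg.norm(C[i]-C[(i+1)%4]) for i in range(4)],ang(C[0]-C[3]),ang(C[1]-C[2]),C.mean(0))
k=f([(105,324)],.054)[0];print("knob",k)
m=f([(113,370)],.045)[0];print("mark",m,ang(k-m))
st=f([(62,337),(86,325)],.086);print("stripe",st,ang(st[1]-st[0]), ang(k-st[0]))
# red lids
from rig import r
h=cv2.cvtColor(t["pixels"],cv2.COLOR_BGR2HSV);M=((h[...,0]<8)|(h[...,0]>172))&(h[...,1]>180)&(h[...,2]>80)
n,l,s,c=cv2.connectedComponentsWithStats(M.astype(np.uint8))
for i in range(1,n):
    if s[i,4]>60: print("red",s[i],cast(t,c[i],.058)[0,:2])
E
```

```text
rails [[ 0.8394  0.0282]
 [ 0.6851  0.021 ]
 [ 0.8469 -0.1177]
 [ 0.6934 -0.1236]] 2.672036350322571 2.1971604848410964 0.15444749191907722 0.146175439537883
pin [ 0.4896 -0.113 ]
tray [[ 0.6327  0.012 ]
 [ 0.5407  0.1009]
 [ 0.4221 -0.0209]
 [ 0.5102 -0.1099]] [np.float64(0.12797516412834392), np.float64(0.17003558390755016), np.float64(0.12521840684505128), np.float64(0.17277015051370215)]
tray ang 44.86317232991275 45.7842888732042
counter [[0.6192 0.4006]
 [0.6329 0.3056]
 [0.5138 0.2853]
 [0.4945 0.3804]] [np.float64(0.09597101488984693), np.float64(0.12077305693503188), np.float64(0.09704504976861675), np.float64(0.12635228314433108)] 9.183306430780299 9.663620509722541 [0.5651 0.343 ]
knob [0.5814 0.349 ]
mark [0.5431 0.3446] 6.472741063723592
stripe [[0.5686 0.3739]
 [0.5782 0.3545]] -63.67625204854544 -62.746497402994336
red [196 147  17  18 238] [0.7068 0.2198]
red [402 151  14   7  66] [ 0.7056 -0.2985]
red [274 215  16  16 198] [0.5352 0.0245]
red [300 227  16  16 198] [ 0.5045 -0.0397]
red [382 264  18  18 251] [ 0.4083 -0.2454]
```

Call:
arm_command(commands=[[[0, 0, 0], [0, 0, 9.5], 0], [[0, 0, 0], [0, 0, 9.5], 0], [[-0.033, -0.0078, 0.007], [0, 0, 0], 0], [[-0.033, -0.0078, 0.007], [0, 0, 0], 0], [[-0.033, -0.0078, 0.007], [0, 0, 0], 0], [[-0.033, -0.0078, 0.007], [0, 0, 0], 0], [[-0.033, -0.0078, 0.007], [0, 0, 0], 0], [[-0.033, -0.0078, 0.007], [0, 0, 0], 0], [[-0.033, -0.0078, 0.007], [0, 0, 0], 0], [[-0.033, -0.0078, 0.007], [0, 0, 0], 0], [[-0.033, -0.0078, 0.007], [0, 0, 0], 0], [[-0.033, -0.0078, 0.007], [0, 0, 0], 0], [[-0.033, -0.0078, 0.007], [0, 0, 0], 0], [[-0.033, -0.0078, 0.007], [0, 0, 0], 0], [[-0.033, -0.0078, 0.007], [0, 0, 0], 0], [[-0.033, -0.0078, 0.007], [0, 0, 0], 0], [[0, 0, 0], [0, 0, 0], 0]])

```text
clock: 2.22
tcp_pos: [0.5016, 0.1139, 0.3059]
tool_rot: [-179.9, -0.0, 135.1]
wrist_force: [-1.1, 0.8, -0.1]
finger_gap: 0.0004
grasp_force: 0.0
```

```bash
python3 - <<'E'
from rig import r, snapshot
import cv2,pickle
s=r.read_state();print(s["tcp_pos"],s["tool_rot"],s["qpos"],s["wrist_force"])
w=snapshot("wrist");cv2.imwrite("pics/wrist1.png",w["pixels"]);pickle.dump(w,open("w1.pkl","wb"))
print({k:v for k,v in w.items() if k!="pixels"})
E
```

```text
[0.50157431 0.11392061 0.30589139] [-1.79923336e+02 -4.24433757e-02  1.35108240e+02] [ 1.15171181e+01  1.78903559e+01  1.05877751e+02 -8.48384837e-03
  5.63192369e+01 -3.35864404e+01] [-1.13373818  0.84205421 -0.12714782]
{'fx': 325.19226210127806, 'fy': 325.19226210127806, 'cx': 279.5418060109037, 'cy': 213.0376807132338, 'rvec': array([-2.66687157, -1.10745316, -0.14755133]), 'tvec': array([-0.43588357, -0.26805407,  0.22327852])}
```

View pics/wrist1.png

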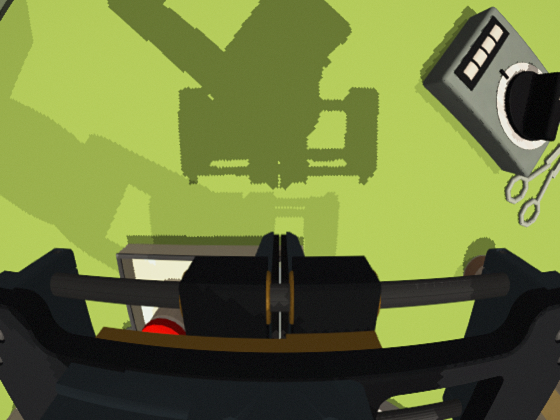

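The wrist view shows the tray's outer long side from about (120,252) to (260,243), fingertips at (279,235) just outside it, and the path down clear.

```bash
cat >> h.py <<'E'
def fcast(c,uv,z):
    R,_=cv2.Rodrigues(c["rvec"]);uv=np.atleast_2d(uv).astype(float)
    q=(uv-[c["cx"],c["cy"]])/c["fx"];th=np.linalg.norm(q,axis=1)
    v=np.c_[q*(np.sin(th)/th)[:,None],np.cos(th)];d=v@R;o=-R.T@c["tvec"]
    return o+d*((z-o[2])/d[:,2])[:,None]
E
python3 - <<'E'
import pickle
from h import *
w=pickle.load(open("w1.pkl","rb"));p=w["pixels"].astype(int)
np.set_printoptions(precision=4,suppress=True)
for u in (128,150,180,210,240,255):
    print(u,[tuple(p[v,u]) for v in range(228,266,3)])
P=fcast(w,[(122,254),(240,246)],.028);print(P)
E
```

```text
128 [(np.int64(94), np.int64(207), np.int64(184)), (np.int64(91), np.int64(207), np.int64(183)), (np.int64(91), np.int64(206), np.int64(182)), (np.int64(51), np.int64(118), np.int64(104)), (np.int64(55), np.int64(127), np.int64(110)), (np.int64(61), np.int64(118), np.int64(105)), (np.int64(79), np.int64(100), np.int64(107)), (np.int64(82), np.int64(100), np.int64(109)), (np.int64(81), np.int64(100), np.int64(108)), (np.int64(81), np.int64(83), np.int64(86)), (np.int64(70), np.int64(77), np.int64(83)), (np.int64(66), np.int64(82), np.int64(89)), (np.int64(68), np.int64(82), np.int64(91))]
150 [(np.int64(87), np.int64(201), np.int64(177)), (np.int64(87), np.int64(199), np.int64(175)), (np.int64(92), np.int64(206), np.int64(183)), (np.int64(54), np.int64(121), np.int64(105)), (np.int64(53), np.int64(124), np.int64(105)), (np.int64(56), np.int64(116), np.int64(103)), (np.int64(80), np.int64(101), np.int64(109)), (np.int64(79), np.int64(99), np.int64(107)), (np.int64(79), np.int64(97), np.int64(105)), (np.int64(58), np.int64(59), np.int64(61)), (np.int64(64), np.int64(69), np.int64(69)), 
[... 1799 characters left out ...]
 np.int64(13)), (np.int64(11), np.int64(10), np.int64(12))]
255 [(np.int64(77), np.int64(177), np.int64(157)), (np.int64(78), np.int64(178), np.int64(157)), (np.int64(76), np.int64(177), np.int64(156)), (np.int64(37), np.int64(88), np.int64(78)), (np.int64(40), np.int64(92), np.int64(78)), (np.int64(39), np.int64(91), np.int64(79)), (np.int64(73), np.int64(95), np.int64(100)), (np.int64(81), np.int64(98), np.int64(106)), (np.int64(78), np.int64(94), np.int64(103)), (np.int64(48), np.int64(54), np.int64(56)), (np.int64(15), np.int64(17), np.int64(15)), (np.int64(14), np.int64(12), np.int64(11)), (np.int64(13), np.int64(12), np.int64(11))]
[[ 0.4232 -0.0145  0.028 ]
 [ 0.4959  0.0735  0.028 ]]
```

Call:
arm_command(commands=[[[0, 0, 0.02], [0, 0, 0], 0], [[0, 0, 0.02], [0, 0, 0], 0], [[0, 0, 0.02], [0, 0, 0], 0], [[0, 0, 0.02], [0, 0, 0], 0], [[0, 0, 0.015], [0, 0, 0], 0], [[0, 0, 0.008], [0, 0, 0], 0], [[-0.004, 0, 0], [0, 0, 0], 0], [[-0.005, 0, 0], [0, 0, 0], 0], [[-0.004, 0, 0], [0, 0, 0], 0], [[0, 0, 0], [0, 0, 0], 0]])

```text
clock: 3.52
tcp_pos: [0.5106, 0.106, 0.2042]
tool_rot: [179.9, 0.0, 135.2]
wrist_force: [0.5, -0.3, -0.3]
finger_gap: 0.0003
grasp_force: 0.0
```

Call:
arm_command(commands=[[[-0.003, 0, 0], [0, 0, 0], 0], [[-0.003, 0, 0], [0, 0, 0], 0], [[-0.0045, 0.0035, 0], [0, 0, 1.5], 0], [[-0.0045, 0.0035, 0], [0, 0, 1.5], 0], [[-0.0045, 0.0035, 0], [0, 0, 1.5], 0], [[-0.0045, 0.0035, 0], [0, 0, 1.5], 0], [[-0.0045, 0.0035, 0], [0, 0, 1.5], 0], [[-0.0045, 0.0035, 0], [0, 0, 1.5], 0], [[-0.0045, 0.0035, 0], [0, 0, 1.5], 0], [[-0.0045, 0.0035, 0], [0, 0, 1.5], 0], [[-0.0045, 0.0035, 0], [0, 0, 1.5], 0], [[-0.0045, 0.0035, 0], [0, 0, 1.5], 0], [[-0.0045, 0.0035, 0], [0, 0, 1.5], 0], [[-0.0045, 0.0035, 0], [0, 0, 1.5], 0], [[-0.0045, 0.0035, 0], [0, 0, 1.5], 0], [[-0.0045, 0.0035, 0], [0, 0, 1.5], 0], [[-0.0045, 0.0035, 0], [0, 0, 1.5], 0], [[-0.0045, 0.0035, 0], [0, 0, 1.5], 0]])

```text
clock: 5.78
tcp_pos: [0.6009, 0.0738, 0.2037]
tool_rot: [180.0, -0.0, 111.2]
wrist_force: [-1.4, 1.3, -1.1]
finger_gap: 0.0004
grasp_force: 0.7
```

```bash
python3 - <<'E'
from rig import r, snapshot
import cv2,pickle
t=snapshot("top");pickle.dump(t,open("t2.pkl","wb"))
p=t["pixels"]
cv2.imwrite("pics/top2.png",cv2.resize(p[98:278,218:362],None,fx=3,fy=3,interpolation=cv2.INTER_CUBIC))
E
```

```text
(no output)
```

View pics/top2.png

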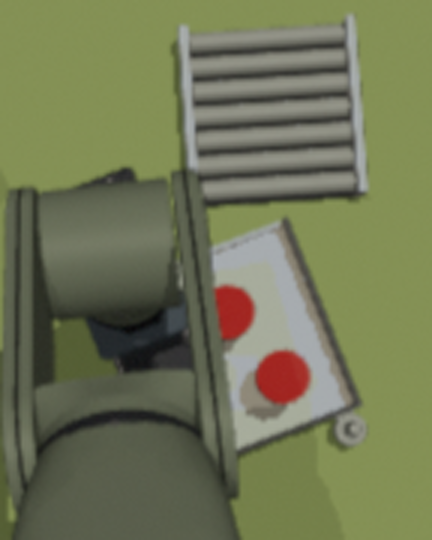

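The tray has swung; its near-pin long side runs (357,402) to (287,218) in this crop, and the jars are still upright.

```bash
python3 - <<'E'
import pickle
from h import *
np.set_printoptions(precision=4,suppress=True)
t=pickle.load(open("t2.pkl","rb"))
f=lambda pts,z:cast(t,(np.array(pts)+.5)/3-.5+[218,98],z)[:,:2]
ang=lambda v:np.degrees(np.arctan2(v[1],v[0]))
A=f([(357,402),(287,218)],.028);print(A,ang(A[1]-A[0]),np.linalg.norm(A[1]-A[0]))
E
```

```text
[[ 0.5118 -0.1171]
 [ 0.6716 -0.0594]] 19.864066895680374 0.16986584710584157
```

Call:
arm_command(commands=[[[-0.0045, 0.0035, 0], [0, 0, 1.5], 0], [[-0.0045, 0.0035, 0], [0, 0, 1.5], 0], [[-0.0045, 0.0035, 0], [0, 0, 1.5], 0], [[-0.0045, 0.0035, 0], [0, 0, 1.5], 0], [[-0.0045, 0.0035, 0], [0, 0, 1.5], 0], [[-0.0045, 0.0035, 0], [0, 0, 1.5], 0], [[-0.0045, 0.0035, 0], [0, 0, 1.5], 0], [[-0.0045, 0.0035, 0], [0, 0, 1.5], 0], [[-0.0045, 0.0035, 0], [0, 0, 1.5], 0], [[0, 0, 0], [0, 0, 0], 0]])

```text
clock: 7.08
tcp_pos: [0.6422, 0.0427, 0.2038]
tool_rot: [179.9, 0.1, 97.8]
wrist_force: [0.1, -0.9, 0.7]
finger_gap: 0.0007
grasp_force: 0.2
```

```bash
python3 - <<'E'
from rig import r, snapshot
import cv2,pickle
t=snapshot("top");pickle.dump(t,open("t3.pkl","wb"))
p=t["pixels"]
cv2.imwrite("pics/top3.png",cv2.resize(p[98:278,258:362],None,fx=3.3333,fy=3.33333,interpolation=cv2.INTER_CUBIC))
E
```

```text
(no output)
```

View pics/top3.png

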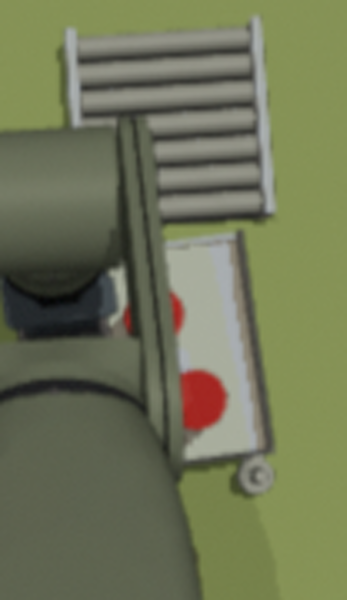

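Only a few degrees remain: the tray's right edge runs (273,452)-(243,232) against the rail's (270,213)-(255,17). I'll fit both edges by row scanning.

```bash
cat > ang.py <<'E'
import sys,pickle
from h import *
def headings(t):
    p=t["pixels"].astype(float); g=p[...,1]-p[...,0]   # green bench: G-B large
    out={}
    for n,(r0,r1),(c0,c1),z in (("rail",(106,158),(334,350),.03),("tray",(172,230),(318,352),.026)):
        pts=[]
        for v in range(r0,r1):
            row=g[v]; u=c1
            # from right (bench) inward, first crossing below half of bench level
            b=np.median(row[c1:c1+8])
            for u in range(c1,c0,-1):
                if row[u]<b*.5:
                    pts.append((u+ (b*.5-row[u])/(row[u+1]-row[u]),v));break
        P=cast(t,pts,z)[:,:2]
        vx,vy,x,y=cv2.fitLine(P.astype(np.float32),cv2.DIST_HUBER,0,.001,.001).ravel()
        if vx<0: vx,vy=-vx,-vy
        res=(P-[x,y])@[-vy,vx]
        out[n]=(np.degrees(np.arctan2(vy,vx)),len(P),res.std(),P[0],P[-1])
    return out
if __name__=="__main__":
    for k,v in headings(pickle.load(open(sys.argv[1],"rb"))).items():print(k,v)
E
python3 ang.py t3.pkl
```

```text
rail (np.float32(3.1950078), 52, np.float64(0.00015933627883254567), array([ 0.84065889, -0.12149181]), array([ 0.70555792, -0.12895813]))
tray (np.float32(7.3350215), 58, np.float64(0.00017549538295601335), array([ 0.6671125 , -0.10576465]), array([ 0.51866743, -0.12474654]))
```

Call:
arm_command(commands=[[[-0.003, 0.0023, 0], [0, 0, 1.0], 0], [[-0.003, 0.0023, 0], [0, 0, 1.0], 0], [[-0.003, 0.0023, 0], [0, 0, 1.0], 0], [[-0.002, 0.0016, 0], [0, 0, 0.7], 0], [[0, 0, 0], [0, 0, 0], 0]])

```text
clock: 7.75
tcp_pos: [0.6514, 0.033, 0.2037]
tool_rot: [180.0, 0.0, 94.1]
wrist_force: [-1.3, 2.0, -0.1]
finger_gap: 0.0002
grasp_force: 0.9
```

```bash
python3 - <<'E'
from rig import r, snapshot
import pickle
pickle.dump(snapshot("top"),open("t4.pkl","wb"))
E
python3 ang.py t4.pkl
```

```text
rail (np.float32(3.2010493), 52, np.float64(0.00015077425142003928), array([ 0.84065943, -0.12143454]), array([ 0.70555689, -0.12906644]))
tray (np.float32(3.8195043), 58, np.float64(0.00011614022254199206), array([ 0.66701404, -0.11608698]), array([ 0.51865251, -0.12630077]))
```

Call:
arm_command(commands=[[[-0.0015, 0.001, 0], [0, 0, 0.4], 0], [[0, 0, 0], [0, 0, 0], 0], [[0.01, 0, 0], [0, 0, 0], 0], [[0.02, 0, 0], [0, 0, 0], 0], [[0, 0, -0.0325], [0, 0, 0], 0], [[0, 0, -0.0325], [0, 0, 0], 0], [[0, 0, -0.0325], [0, 0, 0], 0], [[0, 0, -0.0325], [0, 0, 0], 0], [[0.029, -0.005, 0], [0, 0, 0], 0], [[0.029, -0.005, 0], [0, 0, 0], 0], [[0.029, -0.005, 0], [0, 0, 0], 0], [[0.029, -0.005, 0], [0, 0, 0], 0], [[0.029, -0.005, 0], [0, 0, 0], 0], [[0.029, -0.005, 0], [0, 0, 0], 0], [[0.029, -0.005, 0], [0, 0, 0], 1], [[0.029, -0.005, 0], [0, 0, 0], 1], [[0.029, -0.005, 0], [0, 0, 0], 1], [[0.029, -0.005, 0], [0, 0, 0], 1], [[0, 0, 0], [0, 0, 0], 1]])

```text
clock: 10.18
tcp_pos: [0.5806, 0.3507, 0.3335]
tool_rot: [180.0, -0.0, 93.9]
wrist_force: [-0.1, 0.0, 0.4]
finger_gap: 0.0479
grasp_force: 0.0
```

```bash
python3 - <<'E'
from rig import r, snapshot
import pickle,cv2
pickle.dump(snapshot("top"),open("t5.pkl","wb"))
w=snapshot("wrist");pickle.dump(w,open("w5.pkl","wb"));cv2.imwrite("pics/w5.png",w["pixels"])
E
python3 ang.py t5.pkl
```

```text
rail (np.float32(3.184821), 52, np.float64(0.00016171463765721412), array([ 0.84065974, -0.12140146]), array([ 0.70555689, -0.12906644]))
tray (np.float32(3.423906), 58, np.float64(0.00012021323601983239), array([ 0.66700068, -0.11748787]), array([ 0.51865251, -0.12630077]))
```

View pics/w5.png

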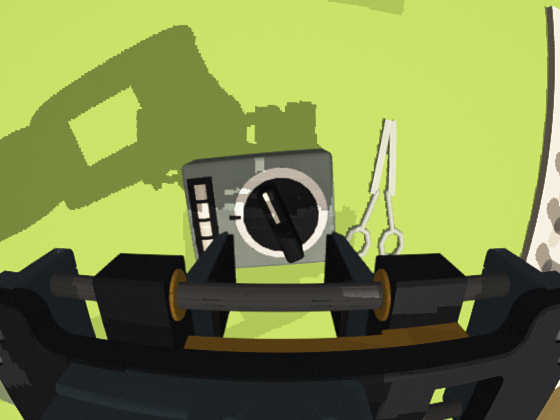

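The tray is aligned to about 0.25°. The wrist view shows the white ring centred near (281,213), the bar from (264,190) to (292,255) with its stripe at the upper end, and the zero mark at (235,218).

```bash
python3 - <<'E'
import pickle
from h import *
np.set_printoptions(precision=4,suppress=True)
w=pickle.load(open("w5.pkl","rb"));p=w["pixels"]
ang=lambda v:np.degrees(np.arctan2(v[1],v[0]))
# stripe: bright low-sat pixels inside knob
h=cv2.cvtColor(p,cv2.COLOR_BGR2HSV)
M=((h[...,1]<70)&(h[...,2]>140)).astype(np.uint8)
n,l,s,c=cv2.connectedComponentsWithStats(M)
for i in range(1,n):
    if s[i,4]>40 and 150<c[i,0]<340 and 140<c[i,1]<280:
        q=np.argwhere(l==i)[:,::-1]
        P=fcast(w,q,.086)[:,:2].astype(np.float32);(ct,sz,a)=cv2.minAreaRect(P)
        vx,vy,_,_=cv2.fitLine(P,cv2.DIST_L2,0,.001,.001).ravel()
        print(s[i],c[i],ct,sz,"dir",ang((vx,vy)))
        if s[i,2]>60:
            Q=fcast(w,q,.050)[:,:2].astype(np.float32);print("ring",cv2.minEnclosingCircle(Q),cv2.fitEllipse(cv2.convexHull(Q)))
m=fcast(w,[(235,218)],.045)[0];print("mark",m)
C=fcast(w,[(184,166),(330,151),(333,262)],.045)[:,:2];print(C,ang(C[1]-C[0]))
E
```

```text
[ 216  159  118  109 4045] [273.4096 220.024 ] (0.5776312351226807, 0.36227136850357056) (0.08572770655155182, 0.08148285001516342) dir 13.90052
ring ((0.5789321064949036, 0.3451094627380371), 0.05566079169511795) ((0.5788117051124573, 0.3424918055534363), (0.09948228299617767, 0.11116696894168854), 30.798675537109375)
[195 185  11  15 150] [199.9067 191.9133] (0.5220780372619629, 0.37498751282691956) (0.007611984387040138, 0.010453430935740471) dir -83.09016
[263 193  17  30 135] [270.5778 207.2222] (0.5742301940917969, 0.36644601821899414) (0.003451441414654255, 0.023852849379181862) dir -62.25422
[197 203  13  16 167] [202.9641 210.6707] (0.524514377117157, 0.3611487150192261) (0.00859832763671875, 0.01151179987937212) dir -87.38502
[199 221  13  15 156] [205.3974 228.4103] (0.526285707950592, 0.3474003076553345) (0.008474042639136314, 0.011107269674539566) dir -81.57319
[202 239  11  12  68] [206.25   243.1618] (0.5281164646148682, 0.3346162736415863) (0.008405200205743313, 0.008231610991060734) dir 53.565037
mark [0.5435 0.3446 0.045 ]
[[0.4976 0.3877]
 [0.6199 0.4077]
 [0.6333 0.3087]] 9.259402052787
```

Call:
arm_command(commands=[[[0, 0, 0], [0, 0, -7.9], 0.5], [[0, 0, 0], [0, 0, -7.9], 0.5], [[0, 0, 0], [0, 0, -8], 0.5], [[0, 0, 0.02], [0, 0, 0], 0.5], [[0, 0, 0.02], [0, 0, 0], 0.5], [[0, 0, 0.02], [0, 0, 0], 0.5], [[0, 0, 0.015], [0, 0, 0], 0.5], [[0, 0, 0.008], [0, 0, 0], 0.5], [[0, 0, 0], [0, 0, 0], 0], [[0, 0, 0], [0, 0, 0], 0], [[0, 0, 0], [0, 0, 0], 0], [[0, 0, 0], [0, 0, 0], 0], [[0, 0, 0], [0, 0, 0], 0]])

```text
clock: 11.9
tcp_pos: [0.5823, 0.3482, 0.2515]
tool_rot: [179.9, 0.0, 117.5]
wrist_force: [2.1, 0.4, 1.6]
finger_gap: 0.014
grasp_force: 30.0
```

```bash
python3 - <<'E'
from rig import r
s=r.read_state();print({k:s[k] for k in("tcp_pos","tool_rot","wrist_force","wrist_torque","finger_gap","grasp_force","qpos")})
E
```

```text
{'tcp_pos': array([0.58226152, 0.34819427, 0.25150853]), 'tool_rot': array([1.79856943e+02, 1.76563119e-03, 1.17495813e+02]), 'wrist_force': array([2.14724028, 0.40208779, 1.60935733]), 'wrist_torque': array([ 0.00739972, -0.26647578,  0.08849479]), 'finger_gap': 0.013983396886408764, 'grasp_force': 30.000311136245728, 'qpos': array([ 2.99099621e+01,  3.41075766e+01,  8.64876533e+01, -9.06321782e-03,
        5.92619148e+01,  2.41876944e+00])}
```

Call:
arm_command(commands=[[[0, 0, 0], [0, 0, -7], 0], [[0, 0, 0], [0, 0, -7], 0], [[0, 0, 0], [0, 0, -7], 0], [[0, 0, 0], [0, 0, -7], 0], [[0, 0, 0], [0, 0, -7], 0], [[0, 0, 0], [0, 0, -7], 0], [[0, 0, 0], [0, 0, -7], 0], [[0, 0, 0], [0, 0, -7], 0], [[0, 0, 0], [0, 0, -7], 0], [[0, 0, 0], [0, 0, -5], 0], [[0, 0, 0], [0, 0, 0], 0]])

```text
clock: 13.28
tcp_pos: [0.5828, 0.3493, 0.2515]
tool_rot: [179.8, 0.3, -174.5]
wrist_force: [3.7, 4.0, -0.8]
finger_gap: 0.0139
grasp_force: 30.0
```

```bash
python3 - <<'E'
from rig import r
s=r.read_state();print({k:s[k] for k in("tcp_pos","tool_rot","wrist_force","wrist_torque","finger_gap","grasp_force","qpos")})
E
```

```text
{'tcp_pos': array([0.58275598, 0.34925179, 0.25153273]), 'tool_rot': array([ 179.77695136,    0.28125408, -174.49666693]), 'wrist_force': array([ 3.65121804,  4.04532049, -0.8476036 ]), 'wrist_torque': array([ 0.73146478, -0.59827398,  0.00301085]), 'finger_gap': 0.013871989149313846, 'grasp_force': 29.99956727027893, 'qpos': array([ 29.94633813,  34.14201506,  86.41657824,   0.10102399,
        59.09310557, -65.60916936])}
```

Call:
arm_command(commands=[[[0, 0, 0], [0, 0, -1.5], 0], [[0, 0, 0], [0, 0, -1.5], 0], [[0, 0, 0], [0, 0, -1.5], 0], [[0, 0, 0], [0, 0, 0], 0]])

```text
clock: 13.78
tcp_pos: [0.5828, 0.3492, 0.2515]
tool_rot: [179.7, 0.3, -170.2]
wrist_force: [4.2, 4.4, -0.8]
finger_gap: 0.0143
grasp_force: 30.3
```

```bash
python3 - <<'E'
from rig import r
s=r.read_state();print({k:s[k] for k in("tool_rot","wrist_force","wrist_torque","effort")})
E
```

```text
{'tool_rot': array([ 179.73618604,    0.28445981, -170.23022249]), 'wrist_force': array([ 4.22972782,  4.4229953 , -0.79155583]), 'wrist_torque': array([ 0.81221786, -0.59817127, -0.97691383]), 'effort': array([ -0.3623283 , -53.01702261, -17.82545328,  -1.05559945,
         1.81117594,  -1.01373184])}
```

Call:
arm_command(commands=[[[0, 0, 0], [0, 0, 0], 0.5], [[0, 0, 0], [0, 0, 0], 0.5], [[0, 0, 0], [0, 0, 0], 0.5], [[0, 0, -0.02], [0, 0, 0], 0.5], [[0, 0, -0.03], [0, 0, 0], 0.5], [[0, 0, -0.03], [0, 0, 0], 0.5], [[0, 0, -0.03], [0, 0, 0], 0.5], [[-0.03, 0.03, -0.02], [0, 0, 0], 0.5], [[-0.03, 0.03, -0.02], [0, 0, 0], 0.5], [[0, 0, 0], [0, 0, 0], 0.5]])

```text
clock: 15.02
tcp_pos: [0.6313, 0.4193, 0.4014]
tool_rot: [179.9, 0.2, -169.9]
wrist_force: [-1.0, -0.6, 0.0]
finger_gap: 0.0454
grasp_force: 0.0
```

```bash
python3 - <<'E'
from rig import r, snapshot
import pickle,cv2
from h import *
s=r.read_state();print(s["tcp_pos"],s["wrist_force"])
t=snapshot("top");pickle.dump(t,open("t6.pkl","wb"));w=snapshot("wrist")
b=np.hstack([cv2.resize(t["pixels"][90:290,110:420],(465,300)),cv2.resize(w["pixels"],(335,300))])
cv2.imwrite("pics/end.png",b)
h=cv2.cvtColor(t["pixels"],cv2.COLOR_BGR2HSV);M=((h[...,0]<8)|(h[...,0]>172))&(h[...,1]>180)&(h[...,2]>80)
n,l,q,c=cv2.connectedComponentsWithStats(M.astype(np.uint8))
for i in range(1,n):
    if q[i,4]>60: print("red",q[i],cast(t,c[i],.058)[0,:2])
E
python3 ang.py t6.pkl
```

```text
[0.63129277 0.41928236 0.40144832] [-0.99572551 -0.56316057  0.04603912]
red [196 147  17  18 236] [0.70662589 0.21970357]
red [402 151  14   7  66] [ 0.70555133 -0.29847853]
red [299 183  16  16 198] [ 0.61549678 -0.03942947]
red [310 209  16  16 198] [ 0.55023211 -0.06635316]
red [382 264  18  18 249] [ 0.40826191 -0.24546132]
rail (np.float32(3.194763), 52, np.float64(0.00016215563613406717), array([ 0.84065921, -0.12145793]), array([ 0.70555743, -0.12900993]))
tray (np.float32(3.4133792), 58, np.float64(0.00010888044988169218), array([ 0.6669992 , -0.11764282]), array([ 0.51865181, -0.12637342]))
```

View pics/end.png

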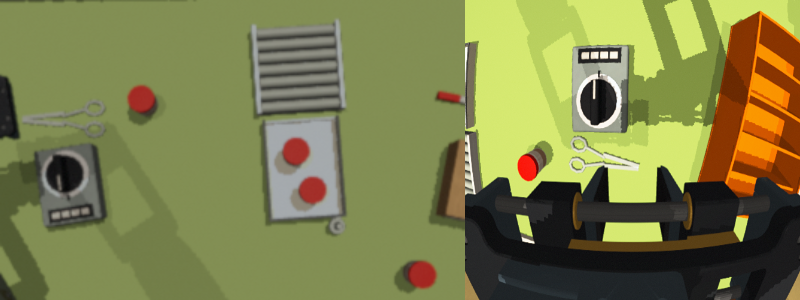

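The final view shows the tray in line with the slide, the jars upright and the other things unmoved. The stripe points at the zero mark, which I'll check with one number before handing in.

```bash
python3 - <<'E'
from rig import r, snapshot
from h import *
w=snapshot("wrist");h=cv2.cvtColor(w["pixels"],cv2.COLOR_BGR2HSV)
n,l,s,c=cv2.connectedComponentsWithStats(((h[...,1]<70)&(h[...,2]>140)).astype(np.uint8))
ok=False
for i in range(1,n):
    if 15<s[i,4]<400 and 180<c[i,0]<290 and 95<c[i,1]<170:
        P=fcast(w,np.argwhere(l==i)[:,::-1],.086)[:,:2].astype(np.float32)
        v=cv2.fitLine(P,cv2.DIST_L2,0,.001,.001).ravel();a=np.degrees(np.arctan(v[1]/v[0]))
        print(s[i],c[i],"heading",a); ok|=abs(a-9.3)<3
if ok: print(r.sign_off())
E
python3 - <<'E'
from rig import r, snapshot
from h import *
w=snapshot("wrist");h=cv2.cvtColor(w["pixels"],cv2.COLOR_BGR2HSV)
for T in (90,110,140):
    n,l,s,c=cv2.connectedComponentsWithStats(((h[...,1]<90)&(h[...,2]>T)).astype(np.uint8),connectivity=4)
    for i in range(1,n):
        if s[i,4]>12 and 170<c[i,0]<290 and 60<c[i,1]<190:
            P=fcast(w,np.argwhere(l==i)[:,::-1],.086)[:,:2].astype(np.float32)
            v=cv2.fitLine(P,cv2.DIST_L2,0,.001,.001).ravel()
            print(T,s[i],c[i],"heading",np.degrees(np.arctan(v[1]/v[0])))
# stripe by row-wise brightness peak
g=w["pixels"].mean(2);pts=[]
for v in range(112,132): 
    u=213+int(np.argmax(g[v,213:232]));pts.append((u,v))
print(pts)
E
```

```text
90 [ 180   64   96  123 6484] [224.76079581 125.11011721] heading -7.081266
90 [211  73  14  11 140] [217.55714286  78.42142857] heading -80.9659
90 [227  73  14  11 149] [233.55033557  78.16778523] heading -83.60928
90 [243  73  14  11 153] [249.54248366  78.03267974] heading -82.172325
90 [195  74  14  11 141] [201.82978723  79.08510638] heading -79.76628
110 [ 180   64   95  123 6079] [222.62592532 125.17601579] heading -5.9749
110 [227  73  14  11 145] [233.53793103  78.24137931] heading -79.9118
110 [243  73  14  11 152] [249.5         78.06578947] heading -84.468925
110 [195  74  14  11 127] [202.11811024  78.79527559] heading -82.15736
110 [211  74  14  10 136] [217.40441176  78.47058824] heading -81.66392
110 [265 138   5   7  22] [267.18181818 141.18181818] heading -0.53305924
140 [ 180   65   94  122 5583] [222.02400143 125.3211535 ] heading -8.251658
140 [243  73  14  11 141] [249.54609929  78.31205674] heading -81.88458
140 [196  74  13  10 120] [202.06666667  78.8       ] heading -81.33343
140 [211  74  14  10 130] [217.4         78.45384615] heading -78.60192
140 [227  74  14  10 134] [233.6119403   78.42537313] heading -82.377304
140 [215 114   5  26  98] [216.71428571 126.7755102 ] heading 7.3720517
[(213, 112), (213, 113), (217, 114), (216, 115), (216, 116), (217, 117), (216, 118), (216, 119), (217, 120), (217, 121), (217, 122), (217, 123), (217, 124), (217, 125), (217, 126), (217, 127), (217, 128), (217, 129), (217, 130), (217, 131)]
```

```bash
python3 -c "
from rig import r
print(r.sign_off())"
```

```text
the job is handed in; nothing more can be done
None
```

I handed the job in, with no verdict shown: the tray is within about 0.3° of the slide's line with both jars upright, the reset knob was turned back until it met its zero stop (stripe about 2° from the mark by camera), and I saw no other loose things move.

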